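# Bring the third cuvette into the beam of a spectrophotometer

## Task

Get the spectrophotometer ready to read its third cuvette: first swing the lid of the sample compartment fully shut, then take the black knob of the carriage rod between the fingers and draw the rod out to its third click-stop (pushed right in is the first; there are four). Finish while still holding the knob, keeping the carriage steady in that notch for the reading. Do not knock the bottle, beaker or tube rack standing around the instrument.

Things in the scene. Friction and masses are not known exactly. Their poses are not given: they have to be found in the camera images.
- spectro: White bench spectrophotometer, fixed, 300 mm deep (its x), 400 mm wide (its y), 165 mm high. Origin: centre of its underside on the bench; z up. Its front looks to its -x; its left half (+y) has the console with display and keys; the lower sample compartment is its front right corner: front wall at x = -150 mm, right wall at y = -200 mm, rim 115 mm high.
- well (a point): Middle of the compartment's mouth, 115 mm above the bench, at spectro x = -65, y = -118 mm; axes as spectro. The 165 mm high housing begins 85 mm behind it (+x) and 78 mm to its left (+y). In the black well a carriage holds four clear square cuvettes in a row along x, 18 mm apart, the first nearest the front; a light beam crosses the well along y at spectro x = -56 mm.
- hinge (a point): Middle of the lid's hinge axis, on the left side of the compartment: spectro x = -65, y = -56, z = 115 mm; axes as spectro. The hinge axis runs along x. The grey flat lid measures 165 mm along x, 150 mm from the axis to its free edge, and is 12 mm thick; when shut it covers the compartment from here towards -y, its top 127 mm above the bench.
- lid (a joint): Angle of the lid, rad: 0 = shut flat on the rim, grows as it opens, at most 1.45 (nearly upright). The open lid stands with its outer face towards spectro +y; it is shut by pushing that face over to -y, then down. The hinge is stiff (0.3 N m): the lid stays where it is left and must be pushed right down; 2 to 5 N on its outer half are enough.
- lid_edge (a point): Middle of the lid's free edge, on the outer face (the top when shut), 150 mm from the hinge axis; a lip 60 mm wide sticks out 12 mm beyond it. Axes fixed to the lid: z is the outward normal of the outer face, y points along the lid to the hinge, x as spectro x.
- rod (a joint): Travel of the carriage rod, m: 0 = first click-stop, pushed right in; grows as it is drawn out of the front (to spectro -x). Click-stops at 0, 0.018, 0.036, 0.054; end stops 2 mm beyond. At each a spring ball drops into a 9 mm wide notch: within 2.5 mm it pulls a freed rod in; leaving takes a peak of about 8 N. Between notches: about 2 N of friction, and it stays. Starts between 0 and 0.028.
- knob (a point): Centre of the black knob on the end of the 8 mm steel carriage rod that sticks out of the compartment's front: a plain cylinder, 24 mm in diameter, 32 mm long, lying along spectro x, free all round. It lies at spectro x = -210 mm minus joint rod (so 60 mm plus joint rod before the front wall), y = -118 mm, 72 mm above the bench. Axes as spectro.
- bottle: Bystander, loose: amber glass reagent jar, 64 mm in diameter, 130 mm high, upright. Origin: centre of its underside.
- beaker: Bystander, loose: empty clear glass beaker, 64 mm in diameter, 85 mm high. Origin: centre of its underside.
- tube_rack: Bystander, loose: blue tube rack with capped tubes, 70 x 110 mm (its x, y), 93 mm high with the tubes. Origin: centre of its underside.

How it is judged:
By the outcome, as a careful person would: the job done as asked, in the order asked, and still so for the second after the job is handed in, while the arm keeps its last pose, push and grip.
It also fails if it takes over 42 s, if anything falls off the work surface, if the arm or the gripper's body presses on something with over 40 N, if the wrist force passes 120 N, or if a joint passes its speed limit or range.

## Robot

A 6-joint arm with a two-finger parallel gripper is mounted at the origin on the work surface. World frame = base frame: x ahead of the robot, y to its left, z up, the work surface at z = 0. Lengths are in m, angles in rad, forces in N, time in s.
With the tool pointing down it reaches from about 0.35 to 0.775 m from the base axis. Payload 7.3 kg.
Tool frame: the origin (TCP) lies between the finger pads; the fingertips stand 8 mm ahead of it and the grasp point (between the pads) lies 11 mm behind it (robot.nose_length is the distance from the TCP to the fingertips, in m); z points along the fingers, y is the line along which they close (so a half turn about z gives the same grasp; the last joint's range is limited). The gripper opens to 92 mm and grips with 3 to 60 N. Pads are 19 mm wide; open, the fingers measure 130 mm over their backs; the gripper's body (75 mm by 190 mm) begins 47 mm behind the grasp point.
Start: joints at [1.159, 0.342, 1.524, -0, 1.275, -0.146], TCP at [0.138, 0.507, 0.235] pointing down, gripper open.
Joint ranges: [-2.53, 2.53], [-0.77, 2.02], [0.04, 2.7], [-1, 4.14], [0.28, 2.66], [-3.11, 3.11]. Speed limits (rad/s): [2.57, 2.57, 3.14, 3.14, 3.14, 3.14].

## Interface

Orientations are given as [roll, pitch, yaw] about the fixed x, y, z axes, in that order (R = Rz(yaw) Ry(pitch) Rx(roll)).
In Python, from cell import robot gives the robot as it stands. The module is installed in compiled form; this text tells all that it offers.
- The arm moves only by the shell command python3 -m jog 'ROWS' [FORCE]. ROWS is JSON, a list that holds one entry, the list of rows, each a list of 5 numbers: the gripper's target within -1 to 1 (fully open at 1, half-way at 0, shut at -1), then the shift along the tool's x, y, z in m, then the turn about the tool's z in rad. A call has 1 to 5 rows; each row is the pose to reach, as a shift and turn from the pose commanded when the call began, along the tool's axes at that moment; what a row does not reach only later rows make up. A row lasts 1/12 s, in which the tool goes at most 41.7 mm and 7.16 degrees, less where a joint would pass 70% of its speed; a pose out of reach is approached as far as the arm can. A call with a gripper value outside its range is refused whole. The fingers move at their own pace and stop on an object; FORCE is the grip in N (left out, the last holds). Time passes only in rows, so rows that repeat a pose let the fingers close. It gives the time, the measured TCP pose, the force, the opening and the grip force at its end, in the units of the state.
- robot.observe(): the state, without advancing time (a new reading comes with each control period).
- robot.read_camera(name): name is "scene" or "side" or "wrist"; returns the picture (420x560x3 uint8, red, green, blue); there is no depth.
- robot.camera_model(name): a dict with "camera_matrix" (3x3 intrinsics, pixels), "dist_coeffs" ([k1, k2, p1, p2, k3] as OpenCV has them; the pictures are not rectified), "position" and "attitude" of the camera in the world; the wrist camera has in their place "mount" (4x4, takes a point from camera to tool coordinates, whose origin is the TCP and whose axes are the flange's). Camera axes: x right, y down, z forward; pixel columns grow to the right and rows downward; lengths in m; the calibration is good to about 2 mm. A picture is of the moment at which its call begins: read the wrist's pose just before it. camera_model takes no time and is no camera call.
- robot.hand_in(): hands the job in; it is judged then, once.
The state is a dict: "time": time; "qpos": joint angles; "qvel": joint speeds; "joint_efforts": joint torques, N m; "tool_pos": TCP position; "tool_rot": TCP orientation; "contact_force": force on the tool from outside, world axes, zero at the start; "torque": the same for the moment, N m; "opening": finger opening in m; "grip_force": force on a finger pad.
Only numpy, scipy, OpenCV 4.12 (cv2) and the standard library are available. Lean on these libraries where they do the work, as an engineer would, in place of code of your own. Each camera call takes 0.05 s, during which the arm holds its last target. There are 200 camera calls.

## Working session

There is one attempt and no reset: what is moved stays moved. The work goes in short steps, Python scripts to look and compute and a shell command to move; the robot and the scene stay as the last step left them, time stands still between calls to the robot, and variables do not carry over. Pictures are saved under pics/ and viewed, at most 10 in all, crops included, and the job is handed in when it is done.

```bash
mkdir -p pics; python3 - <<'E'
from cell import robot
import cv2,json
s=robot.observe();print({k:s[k] for k in('time','tool_pos','tool_rot','opening','qpos')})
for n in('scene','side'):
    im=robot.read_camera(n);cv2.imwrite(f'pics/{n}0.png',im[:,:,::-1])
for n in('scene','side','wrist'):print(n,robot.camera_model(n))
E
```

```text
{'time': 0.0, 'tool_pos': array([0.1377396 , 0.50620859, 0.23404396]), 'tool_rot': array([-3.14008742e+00, -2.11239382e-04,  2.87575342e+00]), 'opening': 0.0918361372238351, 'qpos': array([ 1.15898297e+00,  3.42726039e-01,  1.52501491e+00, -1.04040029e-05,
        1.27537166e+00, -1.45971251e-01])}
scene {'camera_matrix': array([[500.7331124 ,   0.        , 277.00058065],
       [  0.        , 500.7331124 , 213.08010734],
       [  0.        ,   0.        ,   1.        ]]), 'dist_coeffs': array([-0.07254991,  0.        ,  0.        ,  0.        ,  0.        ]), 'position': array([ 0.56336143, -0.2408541 ,  0.87305998]), 'attitude': array([-2.83243964e+00,  3.74766298e-04, -1.59494494e-01])}
side {'camera_matrix': array([[492.8796431 ,   0.        , 287.31372962],
       [  0.        , 492.8796431 , 213.61438374],
       [  0.        ,   0.        ,   1.        ]]), 'dist_coeffs': array([-0.03941974,  0.        ,  0.        ,  0.        ,  0.        ]), 'position': array([ 0.62738502, -0.25907712,  0.87406427]), 'attitude': array([-2.81542293,  0.00385528,  0.22248684])}
wrist {'camera_matrix': array([[290.82604978,   0.        , 276.95801732],
       [  0.        , 290.82604978, 213.17325155],
       [  0.        ,   0.        ,   1.        ]]), 'dist_coeffs': array([-0.02499278,  0.        ,  0.        ,  0.        ,  0.        ]), 'mount': array([[ 7.78675728e-05, -9.51760766e-01, -3.06841064e-01,
         8.39643110e-02],
       [ 9.99999997e-01,  6.97898387e-05,  3.72972970e-05,
        -6.16864261e-04],
       [-1.40837156e-05, -3.06841066e-01,  9.51760768e-01,
        -1.49449697e-01],
       [ 0.00000000e+00,  0.00000000e+00,  0.00000000e+00,
         1.00000000e+00]])}
```

View pics/scene0.png

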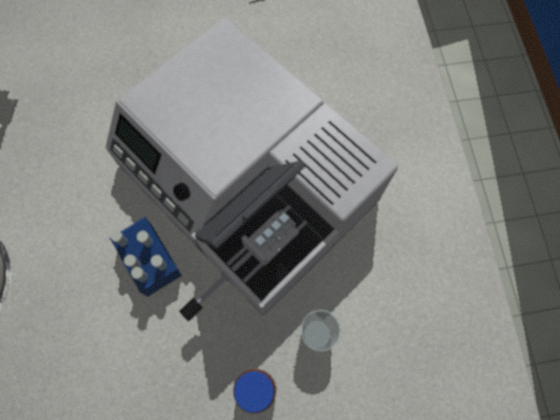

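View pics/side0.png

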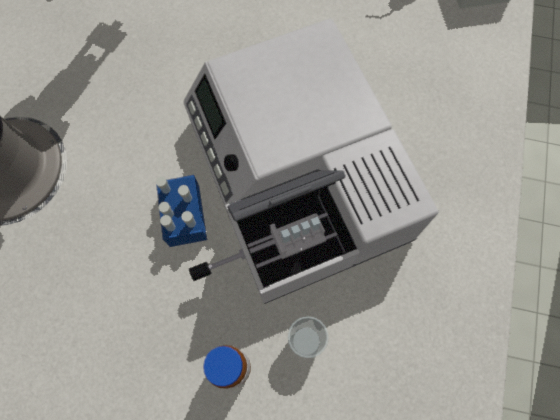

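```bash
cat > h.py <<'E'
import numpy as np, cv2
from cell import robot
from scipy.spatial.transform import Rotation as R
from scipy.optimize import least_squares
def proj(n,P):
    m=robot.camera_model(n);r=R.from_euler('xyz',m['attitude']).as_matrix()
    pc=(np.atleast_2d(P)-m['position'])@r
    return cv2.projectPoints(pc,np.zeros(3),np.zeros(3),m['camera_matrix'],m['dist_coeffs'])[0][:,0]
def ray(n,uv,z):
    m=robot.camera_model(n);r=R.from_euler('xyz',m['attitude']).as_matrix()
    u=cv2.undistortPoints(np.array([[uv]],float),m['camera_matrix'],m['dist_coeffs'])[0,0]
    d=r@[u[0],u[1],1];p=m['position'];return p+d*(z-p[2])/d[2]
def s2w(q,P):
    c,s=np.cos(q[2]),np.sin(q[2]);P=np.atleast_2d(P)
    return np.c_[q[0]+c*P[:,0]-s*P[:,1],q[1]+s*P[:,0]+c*P[:,1],P[:,2]]
E
python3 - <<'E'
from h import *
L=np.array([[.15,-.2,.165],[-.15,-.2,.115],[.15,.2,.165]])
uv={'scene':[(396,168),(264,305),(226,20)],'side':[(437,213),(265,294),(335,22)]}
kb={'scene':(191,309),'side':(200,271)}
def pts(q):return s2w(q,np.r_[L,[[-.21-q[3],-.118,.072]]])
def f(q):return np.concatenate([(proj(n,pts(q))-np.array(uv[n]+[kb[n]])).ravel() for n in uv])
best=min((least_squares(f,[.6,-.1,y,.01],loss='soft_l1') for y in np.arange(-3,3,.7)),key=lambda r:r.cost)
q=best.x;print(q,best.cost);print(f(q).reshape(2,-1,2).round(1))
np.save('q.npy',q[:4])
print('knob',pts(q)[3],'front',s2w(q,[[-.15,.2,.165],[-.065,-.056,.115]]))
for n,o in(('scene',[(254,391,.13),(321,330,.085),(146,256,.08)]),('side',[(226,366,.13),(308,337,.085),(182,211,.08)])):
    for a in o:print(n,ray(n,a[:2],a[2]).round(3))
for n in uv:
  for t in(.9,1.1,1.3,1.45):
    e=[[-.065+d,-.056-.15*np.cos(t)+.012*np.sin(t),.115+.15*np.sin(t)+.012*np.cos(t)] for d in(-.0825,.0825)]
    print(n,t,proj(n,s2w(q,e)).round().tolist())
E
```

```text
[0.56306868 0.10320714 0.61513312 0.01835831] 29.50629060539157
[[[ 6.1 -1.7]
  [-1.6  3.4]
  [ 0.4 -6.4]
  [ 0.9  0.1]]

 [[ 4.6  0.2]
  [-4.9  0.3]
  [-1.4 -6.3]
  [-0.5 -0. ]]]
knob [ 0.44466315 -0.12494116  0.072     ] front [[0.32515074 0.17998638 0.165     ]
 [0.54229917 0.01996276 0.115     ]]
scene [ 0.527 -0.262  0.13 ]
scene [ 0.64  -0.19   0.085]
scene [ 0.381 -0.029  0.08 ]
side [ 0.534 -0.261  0.13 ]
side [ 0.642 -0.191  0.085]
side [ 0.389 -0.033  0.08 ]
scene 0.9 [[229.0, 262.0], [318.0, 178.0]]
scene 1.1 [[214.0, 245.0], [305.0, 161.0]]
scene 1.3 [[198.0, 227.0], [290.0, 144.0]]
scene 1.45 [[186.0, 215.0], [278.0, 133.0]]
side 0.9 [[240.0, 237.0], [352.0, 193.0]]
side 1.1 [[232.0, 216.0], [345.0, 172.0]]
side 1.3 [[224.0, 195.0], [337.0, 152.0]]
side 1.45 [[218.0, 180.0], [331.0, 137.0]]
```

Both pictures show the lid open (about 1.15 rad), with the free edge at scene (203,240)–(300,163). The knob is at scene (191,309) and side (200,271). The rack is to the left of the knob, and the bottle and beaker are to the right at the front. The pose fit agrees between the two cameras. I'll approach behind the lid's outer face.

```bash
cat > go.py <<'E'
# go.py sx sy tcpz : remaining shift in tool axes and turn to reach spectro point with tool x along spectro x
import sys; from h import *
q=np.load('q.npy');s=robot.observe()
w=s2w(q,[list(map(float,sys.argv[1:4]))])[0]
r=R.from_euler('xyz',s['tool_rot']);d=r.inv().apply(w-s['tool_pos'])
turn=(s['tool_rot'][2]-q[2]+np.pi)%(2*np.pi)-np.pi
c,sn=np.cos(q[2]),np.sin(q[2]);p=s['tool_pos'][:2]-q[:2]
F=s['contact_force']
print('t',round(s['time'],2),'spectro xy',(c*p[0]+sn*p[1]).round(4),(c*p[1]-sn*p[0]).round(4),'z',s['tool_pos'][2].round(4),'shift',d.round(4),'n',np.linalg.norm(d)/.04,'turn',turn.round(3),'F_spectro',(c*F[0]+sn*F[1]).round(1),(c*F[1]-sn*F[0]).round(1),F[2].round(1),'open',s['opening'].round(4),'grip',round(float(s['grip_force']),1))
E
python3 -m jog '[[[-1,-0.03,-0.02,0,0.12],[-1,-0.06,-0.045,0,0.24],[-1,-0.09,-0.065,0,0.36],[-1,-0.125,-0.09,0,0.48],[-1,-0.16,-0.11,0,0.6]]]' 20; python3 go.py -.065 -.04 .234
```

```text
time: 0.52
tool_pos: [0.2634, 0.3567, 0.2345]
tool_rot: [-3.141, 0.0, 2.271]
contact_force: [1.2, 0.9, -0.0]
opening: 0.0632
grip_force: 0.0Traceback (most recent call last):
  File "go.py", line 9, in <module>
    print('t',round(s['time'],2),'spectro xy',(c*p[0]+sn*p[1]).round(4),(c*p[1]-sn*p[0]).round(4),'z',s['tool_pos'][2].round(4),'shift',d.round(4),'n',np.linalg.norm(d)/.04,'turn',turn.round(3),'F_spectro',(c*F[0]+sn*F[1]).round(1),(c*F[1]-sn*F[0]).round(1),F[2].round(1),'open',s['opening'].round(4),'grip',round(float(s['grip_force']),1))
                                                                                                                                                                                                                                                                                       ^^^^^^^^^^^^^^^^^^
AttributeError: 'float' object has no attribute 'round'
```

```bash
sed -i "s/s\['opening'\].round(4)/round(float(s['opening']),4)/" go.py; python3 go.py -.065 -.04 .234
```

```text
t 0.52 spectro xy -0.0985 0.3799 z 0.2345 shift [-0.4212 -0.0024  0.0005] n 10.531002460308345 turn 1.656 F_spectro 1.5 0.0 -0.0 open 0.0632 grip 0.0
```

```bash
python3 -m jog '[[[-1,-0.03,0,0,0.12],[-1,-0.06,0,0,0.24],[-1,-0.09,0,0,0.36],[-1,-0.12,0,0,0.48],[-1,-0.15,0,0,0.6]]]'; python3 go.py -.065 -.04 .234
```

```text
time: 0.93
tool_pos: [0.3611, 0.2428, 0.2346]
tool_rot: [-3.141, 0.0, 1.67]
contact_force: [0.1, 0.3, 1.5]
opening: 0.0297
grip_force: 0.0
t 0.93 spectro xy -0.0844 0.2305 z 0.2346 shift [-0.2257  0.1504  0.0005] n 6.7798852750057454 turn 1.055 F_spectro 0.3 0.2 1.5 open 0.0297 grip 0.0
```

```bash
python3 -m jog '[[[-1,-0.025,0.017,0,0.12],[-1,-0.05,0.033,0,0.24],[-1,-0.075,0.05,0,0.36],[-1,-0.1,0.067,0,0.48],[-1,-0.125,0.083,0,0.6]]]'; python3 go.py -.065 -.04 .234
```

```text
time: 1.35
tool_pos: [0.4569, 0.1272, 0.2345]
tool_rot: [-3.141, 0.0, 1.07]
contact_force: [0.1, 0.5, -0.9]
opening: 0.0009
grip_force: 0.0
t 1.35 spectro xy -0.0729 0.0809 z 0.2345 shift [-0.046   0.1121  0.0004] n 3.028153731215521 turn 0.455 F_spectro 0.4 0.4 -0.9 open 0.0009 grip 0.0
```

```bash
python3 -m jog '[[[-1,-0.01,0.025,0,0.12],[-1,-0.02,0.05,0,0.24],[-1,-0.03,0.075,0,0.36],[-1,-0.04,0.097,0,0.455],[-1,-0.04,0.097,0,0.455]]]'; python3 go.py -.065 -.12 .234; python3 - <<'E'
from h import *
im=np.hstack([robot.read_camera(n)[100:360,80:470] for n in('scene','side')])
cv2.imwrite('pics/c1.png',im[:,:,::-1])
E
```

```text
time: 1.77
tool_pos: [0.5247, 0.044, 0.234]
tool_rot: [3.14, 0.0, 0.613]
contact_force: [-1.6, -0.7, -0.1]
opening: 0.0007
grip_force: 0.0
t 1.77 spectro xy -0.0655 -0.0262 z 0.234 shift [0.0007 0.0938 0.0001] n 2.3452391645153017 turn -0.002 F_spectro -1.8 0.4 -0.1 open 0.0007 grip 0.0
```

View pics/c1.png

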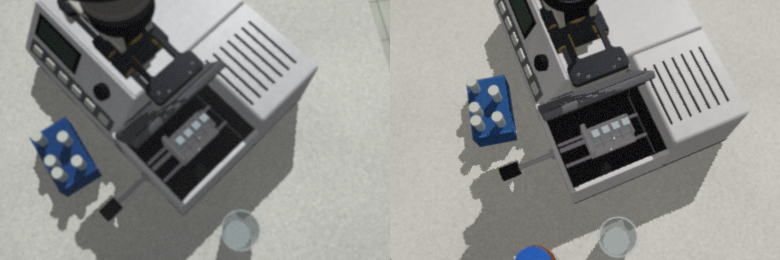

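The closed fingers are behind the lid's outer face, around pixel (180,75) in the left half, and clear of everything. I'll push the lid over along its arc.

```bash
python3 -m jog '[[[-1,0,0.015,0.002,0],[-1,0,0.03,0.004,0],[-1,0,0.045,0.006,0],[-1,0,0.058,0.011,0],[-1,0,0.07,0.017,0]]]'; python3 go.py -.065 -.121 .195
python3 -m jog '[[[-1,0,0.009,0.008,0],[-1,0,0.017,0.014,0],[-1,0,0.025,0.022,0],[-1,0,0.025,0.022,0]]]'; python3 go.py -.065 -.139 .167
```

```text
time: 2.28
tool_pos: [0.5644, -0.0107, 0.2178]
tool_rot: [3.141, -0.001, 0.621]
contact_force: [0.2, 1.3, 4.4]
opening: 0.0003
grip_force: 1.6
t 2.28 spectro xy -0.0646 -0.0938 z 0.2178 shift [-0.0005  0.0272  0.0228] n 0.8879300325977187 turn 0.006 F_spectro 0.9 0.9 4.4 open 0.0003 grip 1.6
time: 2.62
tool_pos: [0.5777, -0.0312, 0.1933]
tool_rot: [-3.14, 0.002, 0.62]
contact_force: [-0.3, 0.3, -0.2]
opening: 0.0005
grip_force: 0.0
t 2.62 spectro xy -0.0657 -0.1182 z 0.1933 shift [0.0006 0.0209 0.0263] n 0.8391201372630006 turn 0.005 F_spectro -0.1 0.4 -0.2 open 0.0005 grip 0.0
```

```bash
python3 -m jog '[[[-1,0,0.008,0.008,0],[-1,0,0.014,0.016,0],[-1,0,0.02,0.026,0],[-1,0,0.024,0.036,0]]]'; python3 go.py -.065 -.147 .135
python3 -m jog '[[[-1,0,0.002,0.006,0],[-1,0,0.003,0.012,0],[-1,0,0.004,0.018,0],[-1,0,0.004,0.018,0]]]'; python3 go.py -.065 -.147 .135
```

```text
time: 2.95
tool_pos: [0.5922, -0.05, 0.1587]
tool_rot: [3.141, -0.0, 0.621]
contact_force: [-0.3, 1.1, 3.0]
opening: 0.0004
grip_force: 1.3
t 2.95 spectro xy -0.0646 -0.1419 z 0.1587 shift [-0.0004  0.005   0.0237] n 0.605890147179591 turn 0.006 F_spectro 0.4 1.0 3.0 open 0.0004 grip 1.3
time: 3.28
tool_pos: [0.5936, -0.0528, 0.1402]
tool_rot: [-3.14, 0.001, 0.621]
contact_force: [0.4, -0.3, 0.1]
opening: 0.0001
grip_force: 0.0
t 3.28 spectro xy -0.0651 -0.145 z 0.1402 shift [0.0001 0.002  0.0052] n 0.140186989605596 turn 0.006 F_spectro 0.2 -0.4 0.1 open 0.0001 grip 0.0
```

```bash
for i in 1; do python3 -m jog '[[[-1,0,0,0.002,0],[-1,0,0,0.004,0],[-1,0,0,0.004,0]]]'; python3 -m jog '[[[-1,0,0,0.001,0],[-1,0,0,0.002,0],[-1,0,0,0.002,0]]]' ; done; python3 -m jog '[[[-1,0,0,0.001,0],[-1,0,0,0.001,0],[-1,0,0,0.001,0]]]'
```

```text
time: 3.53
tool_pos: [0.5941, -0.0526, 0.1376]
tool_rot: [3.142, -0.0, 0.621]
contact_force: [-0.4, -0.3, -0.6]
opening: 0.0005
grip_force: 0.0
time: 3.78
tool_pos: [0.5943, -0.0527, 0.1358]
tool_rot: [3.141, -0.0, 0.621]
contact_force: [0.9, -0.4, 1.3]
opening: 0.0002
grip_force: 0.2
time: 4.03
tool_pos: [0.5943, -0.0528, 0.1352]
tool_rot: [3.141, -0.001, 0.621]
contact_force: [-1.5, -0.5, 4.8]
opening: 0.0003
grip_force: 2.6
```

```bash
python3 -m jog '[[[-1,0,0,0.001,0],[-1,0,0,0.001,0],[-1,0,0,0.001,0]]]';python3 -m jog '[[[-1,0,0,0.001,0],[-1,0,0,0.001,0],[-1,0,0,0.001,0]]]'
```

```text
time: 4.28
tool_pos: [0.5943, -0.0528, 0.1352]
tool_rot: [3.141, -0.001, 0.621]
contact_force: [-3.3, -0.8, 10.0]
opening: 0.0006
grip_force: 5.5
time: 4.53
tool_pos: [0.5944, -0.0528, 0.1351]
tool_rot: [3.14, -0.001, 0.621]
contact_force: [-5.1, 0.1, 16.1]
opening: 0.0005
grip_force: 8.4
```

```bash
python3 -m jog '[[[-1,0,0,-0.025,0],[-1,0,0,-0.055,0],[0,-0.03,-0.005,-0.08,0],[0,-0.065,-0.015,-0.08,0],[0,-0.1,-0.025,-0.08,0]]]'; python3 -m jog '[[[0,-0.035,0,0,0],[0,-0.07,0,0,0],[0,-0.07,0,0,0],[0,-0.07,0,0,0]]]'; python3 go.py -.228 -.118 .085; python3 - <<'E'
from h import *
s=robot.observe();np.save('w1.npy',np.r_[s['tool_pos'],s['tool_rot']])
im=np.hstack([cv2.resize(robot.read_camera('wrist'),(400,300)),cv2.resize(robot.read_camera('side')[100:400,80:480],(400,300))])
cv2.imwrite('pics/c2.png',im[:,:,::-1])
E
```

```text
time: 4.95
tool_pos: [0.4979, -0.0908, 0.2137]
tool_rot: [3.139, -0.002, 0.622]
contact_force: [-0.6, -0.5, -0.5]
opening: 0.0161
grip_force: 0.0
time: 5.28
tool_pos: [0.4404, -0.1319, 0.2129]
tool_rot: [3.142, -0.0, 0.618]
contact_force: [0.4, -0.6, 1.4]
opening: 0.0424
grip_force: 0.0
t 5.28 spectro xy -0.2358 -0.1213 z 0.2129 shift [ 0.0078 -0.0033  0.1279] n 3.204192227340814 turn 0.003 F_spectro 0.0 -0.7 1.4 open 0.0424 grip 0.0
```

View pics/c2.png

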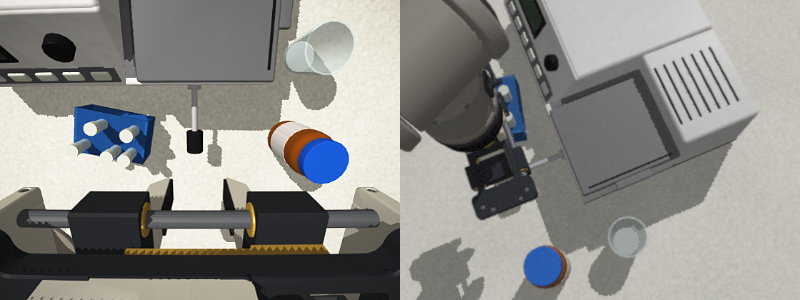

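The lid lies flat and shut. The knob is in the wrist picture at about (195,142), which is (273,199) at full resolution. The rack is left of it and the bottle is right, both clear. I'll measure it from the saved pose.

```bash
python3 - <<'E'
from h import *
s=robot.observe();q=np.load('q.npy');m=robot.camera_model('wrist')
im=robot.read_camera('wrist');g=im[165:235,240:310].max(2)
k=cv2.connectedComponentsWithStats((g<50).astype(np.uint8));i=1+k[2][1:,4].argmax();print(k[2][i],k[3][i])
b=k[2][i];u0,v0,w,h=b[0]+240,b[1]+165,b[2],b[3]
T=R.from_euler('xyz',s['tool_rot']).as_matrix()
M=m['mount']
def hit(uv,z):
    u=cv2.undistortPoints(np.array([[uv]],float),m['camera_matrix'],m['dist_coeffs'])[0,0]
    d=T@(M[:3,:3]@[u[0],u[1],1]);p=s['tool_pos']+T@M[:3,3]
    x=p+d*(z-p[2])/d[2];e=T.T@(x-s['tool_pos']);c,sn=np.cos(q[2]),np.sin(q[2]);r=x[:2]-q[:2]
    return x.round(4),'tool',e.round(4),'spectro',np.round([c*r[0]+sn*r[1],c*r[1]-sn*r[0]],4)
for nm,uv,z in(('ctr',k[3][i]+[240,165],.078),('back',(u0+w/2,v0),.084),('front',(u0+w/2,v0+h),.066),('left',(u0,v0+h/2),.075),('right',(u0+w,v0+h/2),.075),('cen',(u0+w/2,v0+h/2),.072)):print(nm,uv,hit(uv,z))
cv2.imwrite('pics/c3.png',cv2.resize(im[110:240,200:350],None,fx=4,fy=4)[:,:,::-1])
E
```

```text
[ 21  18  23  34 689] [32.35703919 34.91436865]
ctr [272.35703919 199.91436865] (array([ 0.4437, -0.1244,  0.078 ]), 'tool', array([ 0.0053, -0.0046,  0.1348]), 'spectro', array([-0.2288, -0.117 ]))
back (np.float64(272.5), np.int32(183)) (array([ 0.459 , -0.1138,  0.084 ]), 'tool', array([ 0.024 , -0.0043,  0.1288]), 'spectro', array([-0.2102, -0.1172]))
front (np.float64(272.5), np.int32(217)) (array([ 0.4255, -0.1372,  0.066 ]), 'tool', array([-0.017 , -0.0047,  0.1468]), 'spectro', array([-0.2511, -0.1169]))
left (np.int32(261), np.float64(200.0)) (array([ 0.4362, -0.1154,  0.075 ]), 'tool', array([ 0.0044, -0.0162,  0.1378]), 'spectro', array([-0.2298, -0.1053]))
right (np.int32(284), np.float64(200.0)) (array([ 0.4498, -0.1345,  0.075 ]), 'tool', array([0.0044, 0.0073, 0.1378]), 'spectro', array([-0.2297, -0.1288]))
cen (np.float64(272.5), np.float64(200.0)) (array([ 0.4423, -0.1254,  0.072 ]), 'tool', array([ 0.0036, -0.0045,  0.1408]), 'spectro', array([-0.2305, -0.117 ]))
```

View pics/c3.png

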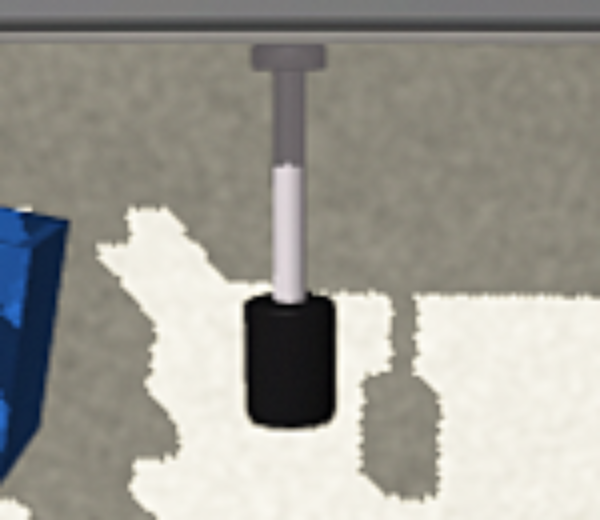

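The crop shows the knob with its back end at about y=297/4 and its front at 425/4. The rod enters a collar at the wall, and the rim edge is at crop y≈38, which is full-frame v≈119.5. I'll get the rod travel relative to the wall.

```bash
python3 - <<'E'
from h import *
s=robot.observe();m=robot.camera_model('wrist');M=m['mount']
T=R.from_euler('xyz',s['tool_rot']).as_matrix()
print((s['tool_pos']+T@M[:3,3]).round(3))
def hit(uv,z):
    u=cv2.undistortPoints(np.array([[uv]],float),m['camera_matrix'],m['dist_coeffs'])[0,0]
    d=T@(M[:3,:3]@[u[0],u[1],1]);p=s['tool_pos']+T@M[:3,3];x=p+d*(z-p[2])/d[2];return T.T@(x-s['tool_pos'])
for v in(118.5,119.5,120.5):print('rim',hit((272.5,v),.115)[0])
for u in(205,345):print('rim u',hit((u,119.5),.115)[:2])
print('back top',hit((272.5,183.3),.083)[0],'front bottom',hit((272.5,216.8),.062)[0],hit((272.5,216.8),.072)[0])
# reprojection of knob model: rows of extremes for candidate centre tool-x
a=np.linspace(0,2*np.pi,40)
for cx in(0,.002,.004,.006,.008):
    P=np.array([[cx+e,-.0045+.012*np.cos(t),s['tool_pos'][2]-.072+.012*np.sin(t)] for e in(-.016,.016) for t in a])
    Q=(P-M[:3,3])@M[:3,:3];uv=cv2.projectPoints(Q,np.zeros(3),np.zeros(3),m['camera_matrix'],m['dist_coeffs'])[0][:,0]
    print(cx,uv.min(0).round(1),uv.max(0).round(1))
E
```

```text
[ 0.509 -0.083  0.362]
rim 0.08371182022186952
rim 0.08293695993279629
rim 0.0821606651566001
rim u [ 0.08304478 -0.0583523 ]
rim u [0.08304171 0.05530469]
back top 0.023489190446087032 front bottom -0.018052218881356677 -0.014693587056213426
0 [260.7 185.7] [284.2 221.8]
0.002 [260.7 183.9] [284.2 219.9]
0.004 [260.6 182. ] [284.3 218. ]
0.006 [260.6 180.1] [284.3 216.2]
0.008 [260.6 178.3] [284.3 214.3]
```

Knob centre is at tool (+0.004, -0.0045), 79 mm before the wall, so rod ≈ 0.019, which is about the second stop. Now I'll descend and grip.

```bash
python3 -m jog '[[[0,0.002,-0.0045,0.03,0],[0,0.004,-0.0045,0.06,0],[0,0.004,-0.0045,0.09,0],[0,0.004,-0.0045,0.115,0],[0,0.004,-0.0045,0.13,0]]]'; python3 -m jog '[[[0,0,0,0.012,0],[0,0,0,0.022,0],[0,0,0,0.022,0],[0,0,0,0.022,0]]]'; python3 go.py -.2305 -.117 .061
```

```text
time: 5.85
tool_pos: [0.4415, -0.1239, 0.0798]
tool_rot: [-3.138, 0.002, 0.623]
contact_force: [0.2, -0.7, 0.4]
opening: 0.0459
grip_force: 0.0
time: 6.18
tool_pos: [0.4423, -0.1246, 0.0601]
tool_rot: [-3.14, 0.001, 0.622]
contact_force: [0.2, 0.0, 0.3]
opening: 0.0456
grip_force: 0.0
t 6.18 spectro xy -0.2301 -0.1164 z 0.0601 shift [-0.0004  0.0006 -0.0009] n 0.028840314751290782 turn 0.007 F_spectro 0.2 -0.1 0.3 open 0.0456 grip 0.0
```

```bash
python3 -m jog '[[[-1,0,0,0,0],[-1,0,0,0,0],[-1,0,0,0,0],[-1,0,0,0,0],[-1,0,0,0,0]]]' 35; python3 -m jog '[[[-1,0,0,0,0],[-1,0,0,0,0],[-1,0,0,0,0]]]'; python3 go.py -.2305 -.117 .061;  python3 - <<'E'
from h import *
im=robot.read_camera('wrist')
cv2.imwrite('pics/c4.png',im[:,:,::-1])
E
```

```text
time: 6.6
tool_pos: [0.442, -0.125, 0.0612]
tool_rot: [-3.142, -0.001, 0.621]
contact_force: [-0.2, 2.9, 2.7]
opening: 0.0229
grip_force: 35.0
time: 6.85
tool_pos: [0.442, -0.1251, 0.0611]
tool_rot: [3.142, -0.001, 0.621]
contact_force: [-0.5, 3.1, 5.8]
opening: 0.0232
grip_force: 35.0
t 6.85 spectro xy -0.2306 -0.1166 z 0.0611 shift [0.0001 0.0004 0.0001] n 0.011389805967966378 turn 0.005 F_spectro 1.3 2.8 5.8 open 0.0232 grip 35.0
```

View pics/c4.png

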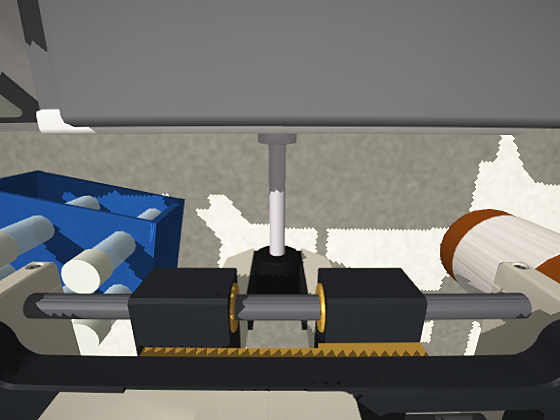

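The knob is held between the pads, at about pixel (278,265). Now I'll draw it out in small steps while watching the force.

```bash
g(){ python3 go.py -.2305 -.1166 .061 | sed 's/shift.*F_/F_/'; }
python3 -m jog '[[[-1,-0.001,0,0,0],[-1,-0.002,0,0,0],[-1,-0.002,0,0,0]]]'>/dev/null;g
python3 -m jog '[[[-1,-0.001,0,0,0],[-1,-0.002,0,0,0],[-1,-0.002,0,0,0]]]'>/dev/null;g
python3 -m jog '[[[-1,-0.001,0,0,0],[-1,-0.002,0,0,0],[-1,-0.002,0,0,0]]]'>/dev/null;g
python3 -m jog '[[[-1,-0.001,0,0,0],[-1,-0.002,0,0,0],[-1,-0.002,0,0,0]]]'>/dev/null;g
python3 -m jog '[[[-1,-0.001,0,0,0],[-1,-0.002,0,0,0],[-1,-0.002,0,0,0]]]'>/dev/null;g
```

```text
t 7.15 spectro xy -0.2318 -0.1166 z 0.0612 F_spectro 6.4 3.2 4.4 open 0.0231 grip 35.0
t 7.4 spectro xy -0.2342 -0.1166 z 0.0611 F_spectro 2.5 3.8 5.6 open 0.0226 grip 35.0
t 7.65 spectro xy -0.2366 -0.1166 z 0.0611 F_spectro 0.8 3.0 6.3 open 0.0227 grip 35.0
t 7.9 spectro xy -0.2387 -0.1166 z 0.0611 F_spectro 0.4 4.1 6.4 open 0.0229 grip 35.0
t 8.15 spectro xy -0.2407 -0.1166 z 0.0611 F_spectro 0.8 3.7 7.0 open 0.0228 grip 35.0
```

```bash
g(){ python3 go.py -.2305 -.1166 .061 | sed 's/shift.*F_/F_/'; }
for i in 1 2 3 4 5 6; do python3 -m jog '[[[-1,-0.001,0,0,0],[-1,-0.001,0,0,0]]]'>/dev/null;g;done
```

```text
t 8.32 spectro xy -0.2417 -0.1166 z 0.0611 F_spectro 1.4 3.4 6.4 open 0.0231 grip 35.0
t 8.48 spectro xy -0.2428 -0.1166 z 0.0611 F_spectro 0.7 2.7 6.7 open 0.0233 grip 35.0
t 8.65 spectro xy -0.2439 -0.1166 z 0.0611 F_spectro -0.7 2.4 8.0 open 0.0233 grip 35.0
t 8.82 spectro xy -0.245 -0.1166 z 0.0611 F_spectro -2.4 3.1 7.4 open 0.023 grip 35.0
t 8.98 spectro xy -0.2463 -0.1166 z 0.0611 F_spectro -3.1 3.0 6.6 open 0.0234 grip 35.0
t 9.15 spectro xy -0.2473 -0.1166 z 0.0611 F_spectro -2.4 2.7 7.8 open 0.0227 grip 35.0
```

```bash
g(){ python3 go.py -.2305 -.1166 .061 | sed 's/shift.*F_/F_/'; }
for i in 1 2; do python3 -m jog '[[[-1,-0.0007,0,0,0],[-1,-0.0007,0,0,0]]]'>/dev/null;g;done
```

```text
t 9.32 spectro xy -0.2481 -0.1167 z 0.0611 F_spectro -3.5 2.1 8.2 open 0.0229 grip 35.0
t 9.48 spectro xy -0.2484 -0.1166 z 0.0611 F_spectro -0.5 2.7 7.0 open 0.0228 grip 35.0
```

```bash
g(){ python3 go.py -.2305 -.1166 .061 | sed 's/shift.*F_/F_/'; }
for i in 1 2; do python3 -m jog '[[[-1,-0.0005,0,0,0],[-1,-0.0005,0,0,0],[-1,-0.0005,0,0,0]]]'>/dev/null;g;done
```

```text
t 9.73 spectro xy -0.2485 -0.1167 z 0.0611 F_spectro 0.8 3.6 5.7 open 0.0228 grip 35.0
t 9.98 spectro xy -0.2487 -0.1167 z 0.0611 F_spectro 2.9 3.2 6.0 open 0.0231 grip 35.0
```

```bash
python3 -m jog '[[[-1,0.0005,0,0,0],[-1,0.0005,0,0,0],[-1,0.0005,0,0,0],[-1,0.0005,0,0,0],[-1,0.0005,0,0,0]]]'; python3 go.py -.2485 -.1166 .061; python3 - <<'E'
from h import *
im=np.hstack([cv2.resize(robot.read_camera('wrist'),(400,300)),cv2.resize(robot.read_camera('side')[100:400,80:480],(400,300))])
cv2.imwrite('pics/c5.png',im[:,:,::-1])
E
```

```text
time: 10.4
tool_pos: [0.4274, -0.1355, 0.0611]
tool_rot: [-3.142, -0.0, 0.621]
contact_force: [-1.8, 3.6, 6.2]
opening: 0.0232
grip_force: 35.0
t 10.4 spectro xy -0.2486 -0.1167 z 0.0611 shift [ 0.0001 -0.0001  0.0001] n 0.004390398838348837 turn 0.005 F_spectro 0.6 4.0 6.2 open 0.0232 grip 35.0
```

View pics/c5.png

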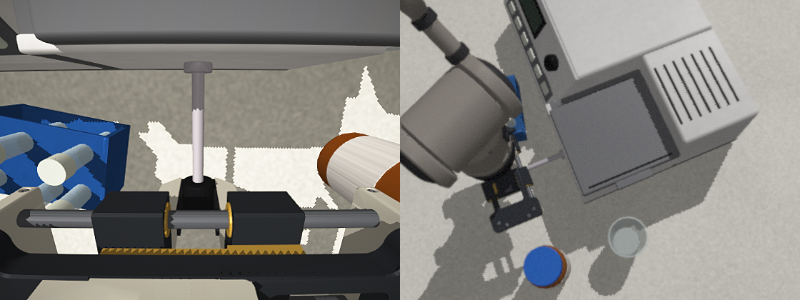

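The final picture shows the lid shut flat, the knob held at (200,195), and the rack, bottle and beaker not moved. Force along the rod is about 0.6 N, so it is settled in the notch.

```bash
python3 -c "
from cell import robot
print(robot.hand_in())"
```

```text
the job is handed in; nothing more can be done
None
```

The lid is shut and the rod is drawn out to its third click-stop (travel about 0.036 m). The knob is still gripped at 35 N, and the job was handed in at about 10.5 s with the bottle, beaker and rack untouched.

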